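# Wake and zero the bench scale

### The job

The soap maker's bench scale is asleep with an empty pot on its pan. Press the round key fully down to wake it and let it come back up, then press the long bar key fully down to zero out the pot and let it come back up. Do not press the square key, and leave the pot standing where it is on the pan.

Things in the scene. Friction and masses are not known exactly. Their poses are not given: they have to be found in the camera images.
- round_key_top (a point): Wake key: a round grey push key, 34 mm in diameter. This point is the centre of its top face; z is up, and the scale's front strip runs along y. The top stands 14 mm above the scale's front strip (59 mm above the table) and 11 mm above the key's low white surround. The three keys sit in one row, 60 mm between centres, on the front strip (the robot's side) of the white bench scale, beside its display; which key has which place in the row differs from one start to the next.
- round_key (a joint): Travel of the round key. Reads 0 when up, grows as it is pressed straight down, 0.006 m fully down; it starts moving at about 1.5 N, is fully down at 5 N, and springs back up when let go.
- bar_key_top (a point): Zero key: a grey push key shaped as a bar, 44 mm long (along y) and 16 mm wide (along x). This point is the centre of its top face; z is up, and the scale's front strip runs along y. The top stands 14 mm above the scale's front strip (59 mm above the table) and 11 mm above the key's low white surround.
- bar_key (a joint): Travel of the bar key. Reads 0 when up, grows as it is pressed straight down, 0.006 m fully down; it starts moving at about 1.5 N, is fully down at 5 N, and springs back up when let go.
- square_key_top (a point): Units key, to be left alone: a square grey push key, 30 by 30 mm. This point is the centre of its top face; z is up, and the scale's front strip runs along y. The top stands 14 mm above the scale's front strip (59 mm above the table) and 11 mm above the key's low white surround.
- square_key (a joint): Travel of the square key. Reads 0 when up, grows as it is pressed straight down, 0.006 m fully down; it starts moving at about 1.5 N, is fully down at 5 N, and springs back up when let go.
- pot: Empty white plastic pot, 80 mm across and 55 mm high, open at the top, standing loose on the scale's steel pan behind the keys (pan top 59 mm above the table). Origin at the centre of its underside, z up. Its wall stays at least 50 mm from the key centres.
There are look-alikes about, which are no part of the job. What is shaped like the pot but blue or red is not meant.

How it is judged (in metres and radians):
On the way, in this order (a step that is already met when the one before it is completed fails the run):
1. the round key is pressed down, the other two keys up (value of joint round_key above 0.004 m and value of joint each of bar_key, square_key below 0.002 m), for 0.1 s.
2. after that the bar key is pressed down, the other two keys up (value of joint bar_key above 0.004 m and value of joint each of round_key, square_key below 0.002 m), for 0.1 s.
At the end, for the whole second after the job is handed in: All three keys are back up (each within 2 mm of its rest height) and the pot stands upright (within 10 degrees) and still on the pan, within 20 mm of where it began (value of joint each of round_key, bar_key, square_key below 0.002 m and distance of pot from where it was at the start of the episode below 0.02 m and angle between pot's own z axis and vertical below 0.17 rad and linear speed of pot below 0.02 m/s); the robot touches nothing.
It fails at once if the square key is pressed (more than 3 mm down) (value of joint square_key above 0.003 m).
It fails at once if the pot is pushed more than 30 mm away or tipped by more than 25 degrees (distance of pot from where it was at the start of the episode above 0.03 m or angle between pot's own z axis and vertical above 0.44 rad).
It also fails if it takes over 29 s, if anything falls off the work surface, if the arm or the gripper's body presses on something with over 40 N, if the wrist force passes 120 N, or if a joint passes its speed limit or range.

### The arm

A 7-joint arm with a two-finger parallel gripper is mounted at the origin on the work surface. World frame = base frame: x ahead of the robot, y to its left, z up, the work surface at z = 0. Lengths are in m, angles in degrees, forces in N, time in s.
With the tool pointing down it reaches from about 0.425 to 0.825 m from the base axis. Payload 3.6 kg.
Tool frame: the origin (TCP) lies at the very end of the fingers, on their centre line; the grasp point (between the pads) lies 19 mm behind it; z points along the fingers, y is the line along which they close (so a half turn about z gives the same grasp; the last joint's range is limited). The gripper opens to 85 mm and grips with 20 to 120 N. Pads are 22 mm wide; open, the fingers measure 114 mm over their backs; the gripper's body (76 mm by 85 mm) begins 54 mm behind the grasp point. The pads swing forward as they close: fully open they stand 13 mm farther back than shut.
Start: joints at [-71.763, 35.231, -0.722, 81.555, 0.464, 63.22, -2.315], TCP at [0.22, 0.612, 0.207] pointing down, gripper open.
Joint ranges: [-178.69, 178.69], [-17.37, 117.87], [-77.05, 75.6], [15.02, 138.74], [-78.02, 258.01], [0.78, 113.62], [-162.83, 162.83]. Speed limits (degrees/s): [159.86, 159.86, 180, 180, 180, 180, 180].

### API

Orientations are given as a 3x3 rotation matrix whose columns are the frame's x, y, z axes.
In Python, from cell import * gives the robot as it stands. The module is installed in compiled form; this text tells all that it offers.
- The arm moves only by the tool apply_moves, never from a script. Its argument "plan" is a list of rows, each an object of numbers: "claw": the opening in per cent of the stroke, from 0 (shut) to 100 (fully open); "tx", "ty", "tz": the shift along the tool's x, y, z in mm; "spin": the turn about the tool's z in rad. A call has 1 to 8 rows; each row is the pose to reach, as a shift and turn from the pose commanded when the call began, along the tool's axes at that moment; what a row does not reach only later rows make up. A row lasts 1/12 s, in which the tool goes at most 41.7 mm and 7.16 degrees, less where a joint would pass 70% of its speed; a pose out of reach is approached as far as the arm can. A call with a gripper value outside its range is refused whole. The fingers move at their own pace and stop on an object; "newtons" is the grip in N (left out, the last holds). Time passes only in rows, so rows that repeat a pose let the fingers close. It gives the time, the measured TCP pose, the force, the opening and the grip force at its end, in the units of the state.
- get_state(): the state, without advancing time (a new reading comes with each control period).
- snapshot(name): name is "side" or "top" or "wrist"; returns a dict with "frame" (480x640x3 uint8, red, green, blue), "range_z" (480x640 float32, m along the optical axis (not along the pixel's ray), 0 where there is no reading), "camera_matrix" (3x3 intrinsics, pixels), "R" (3x3) and "t" (3): a world point X has camera coordinates R X + t; the wrist camera has in their place "tool_from_camera" (4x4, takes a point from camera to tool coordinates, whose origin is the TCP and whose axes are the flange's). Camera axes: x right, y down, z forward; pixel columns grow to the right and rows downward; lengths in m; the calibration is good to about 2 mm. A picture is of the moment at which its call begins: read the wrist's pose just before it.
- finish_job(): hands the job in; it is judged then, once.
Trained networks look in a picture, given as the dict that the camera call returned (one of the last four; its "shot" number tells which), for a name from the list of things; names that differ only in an ending like _2 or _b are one class to them, and where a whole thing is asked for, a point or a joint stands for the part that bears it (a point fixed in the world has none). Each returns a list of dicts, best first, with "p" (0 to 1); they miss things now and then, are a little off and sometimes report something else, mostly with a low value. They report only what shows in the picture. A call takes as long as a camera call. They do not tell look-alikes from the thing itself.
- silhouettes(picture, query): "pixels" (480x640 bool, what is visible of it) and "box" ([left, top, right, bottom] in pixels, round what is visible of it).
The state is a dict: "time": time; "joint_pos": joint angles; "joint_velocities": joint speeds; "joint_torque": joint torques, N m; "eef_pos": TCP position; "tool_rot": TCP orientation; "ft_force": force on the tool from outside, world axes, zero at the start; "wrist_torque": the same for the moment, N m; "width": finger opening in m; "grip_force": force on a finger pad.
Only numpy, scipy, OpenCV 4.12 (cv2) and the standard library are available. Lean on these libraries where they do the work, as an engineer would, in place of code of your own. Each camera call takes 0.05 s, during which the arm holds its last target. There are 200 camera calls.

## Working session

There is one attempt and no reset: what is moved stays moved. The work goes in short steps, Python scripts to look and compute and a tool call to move; the robot and the scene stay as the last step left them, time stands still between calls to the robot, and variables do not carry over. Pictures are saved under pics/ and viewed, at most 10 in all, crops included, and the job is handed in when it is done.

Besides the shell and the picture viewer there is one more tool, called as name(argument=value, ...), one argument or row to a line, values as JSON. apply_moves: Moves the arm, as the interface text tells. Its arguments: {"type":"object","properties":{"plan":{"type":"array"},"newtons":{"type":"number"}},"required":["plan"]}

```bash
mkdir -p pics
cat > h.py <<'E'
from cell import *
import numpy as np, cv2
def world(s,px,zs=None):
    K=s["camera_matrix"];v,u=np.nonzero(px);z=s["range_z"][v,u];k=z>0;u,v,z=u[k],v[k],z[k]
    c=np.stack([(u-K[0,2])/K[0,0]*z,(v-K[1,2])/K[1,1]*z,z],1)
    return (c-s["t"])@s["R"]
E
python3 - <<'E'
from h import *
st=get_state();print(st["time"],st["eef_pos"],st["tool_rot"],st["width"],st["ft_force"])
for n in("top","side"):
    s=snapshot(n);cv2.imwrite(f"pics/{n}1.png",s["frame"][:,:,::-1])
    for q in("round_key_top","bar_key_top","square_key_top","pot"):
        for d in silhouettes(s,q)[:3]:
            w=world(s,d["pixels"]);print(n,q,round(d["p"],2),np.round(d["box"]),len(w),np.median(w,0).round(4) if len(w) else 0, np.percentile(w,[2,98],axis=0).round(3).tolist() if len(w) else 0)
E
```

```text
0.0 [0.21938948 0.61094227 0.20600373] [[-9.41180166e-01  3.37904091e-01 -8.48972750e-04]
 [ 3.37905153e-01  9.41176791e-01 -2.52096490e-03]
 [-5.28109044e-05 -2.65955443e-03 -9.99996462e-01]] 0.08506525274712223 [-0.30079165 -0.75178904  1.2452896 ]
top round_key_top 0.9 [304. 330. 322. 350.] 339 [ 0.5204 -0.0865  0.0592] [[0.506, -0.101, 0.057], [0.535, -0.072, 0.062]]
top bar_key_top 0.79 [262. 334. 290. 341.] 246 [ 0.5262 -0.0283  0.0594] [[0.518, -0.047, 0.057], [0.533, -0.006, 0.062]]
top square_key_top 0.55 [342. 332. 365. 354.] 370 [ 0.5162 -0.1452  0.0591] [[0.501, -0.161, 0.056], [0.53, -0.131, 0.062]]
top pot 0.96 [290. 216. 341. 261.] 1994 [ 0.6824 -0.0956  0.0658] [[0.643, -0.131, 0.061], [0.71, -0.06, 0.115]]
top pot 0.95 [191. 129. 240. 178.] 1815 [0.8551 0.0858 0.022 ] [[0.808, 0.045, 0.002], [0.881, 0.117, 0.057]]
top pot 0.81 [443. 314. 495. 356.] 1986 [ 0.5225 -0.339   0.0104] [[0.489, -0.364, 0.002], [0.558, -0.291, 0.056]]
side round_key_top 0.68 [381. 241. 401. 260.] 272 [ 0.5214 -0.0826  0.0586] [[0.506, -0.1, 0.049], [0.536, -0.07, 0.061]]
side round_key_top 0.42 [386. 268. 396. 289.] 232 [ 0.526  -0.0219  0.0587] [[0.518, -0.046, 0.05], [0.534, -0.005, 0.061]]
side bar_key_top 0.49 [385. 265. 395. 288.] 226 [ 0.5258 -0.0226  0.0587] [[0.518, -0.046, 0.051], [0.534, -0.005, 0.061]]
side square_key_top 0.66 [384. 217. 399. 236.] 238 [ 0.5155 -0.1407  0.0587] [[0.502, -0.16, 0.049], [0.529, -0.13, 0.061]]
side pot 0.71 [364. 152. 401. 194.] 1244 [ 0.523  -0.3366  0.0349] [[0.488, -0.367, 0.002], [0.558, -0.291, 0.056]]
side pot 0.63 [160. 308. 210. 361.] 2340 [0.8479 0.0693 0.0283] [[0.807, 0.044, 0.002], [0.879, 0.118, 0.056]]
side pot 0.58 [276. 202. 329. 257.] 1934 [ 0.6746 -0.1134  0.0912] [[0.638, -0.135, 0.06], [0.71, -0.058, 0.115]]
```

View pics/top1.png

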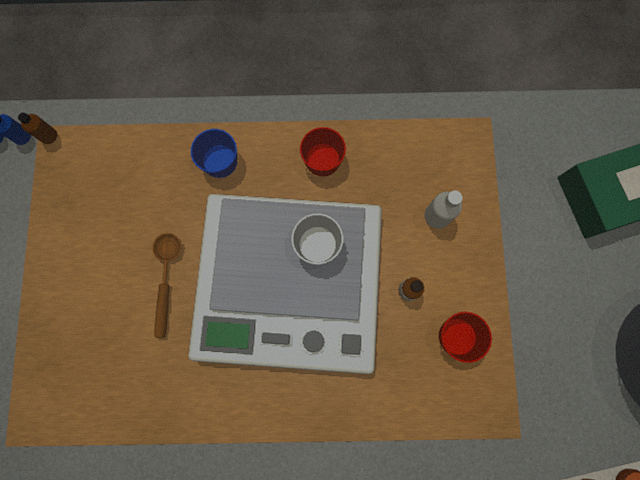

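View pics/side1.png

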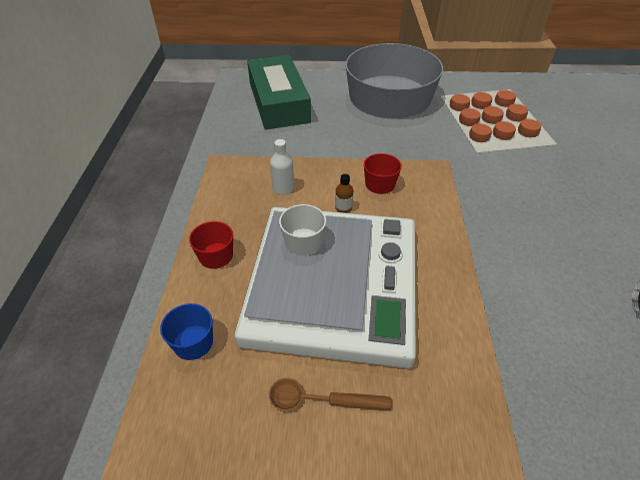

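The top view shows bar (276,339), round (313,341) and square (351,344), with the white pot at (317,240). The side view agrees. I'll shut the fingers and go to a waypoint first.

apply_moves(
  plan=[
    {"claw": 0, "tx": -38, "ty": -20, "tz": 0},
    {"claw": 0, "tx": -75, "ty": -41, "tz": 0},
    {"claw": 0, "tx": -112, "ty": -61, "tz": 0},
    {"claw": 0, "tx": -150, "ty": -82, "tz": 0},
    {"claw": 0, "tx": -187, "ty": -102, "tz": 0},
    {"claw": 0, "tx": -225, "ty": -123, "tz": 0},
    {"claw": 0, "tx": -262, "ty": -143, "tz": 0},
    {"claw": 0, "tx": -290, "ty": -160, "tz": 0},
  ],
)

```text
invalid input
```

apply_moves(
  plan=[
    {"claw": 0, "tx": -38, "ty": -20, "tz": 0, "spin": 0},
    {"claw": 0, "tx": -75, "ty": -41, "tz": 0, "spin": 0},
    {"claw": 0, "tx": -112, "ty": -61, "tz": 0, "spin": 0},
    {"claw": 0, "tx": -150, "ty": -82, "tz": 0, "spin": 0},
    {"claw": 0, "tx": -187, "ty": -102, "tz": 0, "spin": 0},
    {"claw": 0, "tx": -225, "ty": -123, "tz": 0, "spin": 0},
    {"claw": 0, "tx": -262, "ty": -143, "tz": 0, "spin": 0},
    {"claw": 0, "tx": -290, "ty": -160, "tz": 0, "spin": 0},
  ],
)

```text
time: 1.17
eef_pos: [0.4402, 0.3612, 0.2076]
tool_rot: [[-0.941, 0.339, 0.001], [0.339, 0.941, 0.0], [-0.001, 0.001, -1.0]]
ft_force: [1.0, 0.6, -0.7]
width: 0.0002
grip_force: 0.0
```

apply_moves(
  plan=[
    {"claw": 0, "tx": -20, "ty": -35, "tz": 0, "spin": 0},
    {"claw": 0, "tx": -40, "ty": -70, "tz": 0, "spin": 0},
    {"claw": 0, "tx": -60, "ty": -104, "tz": 0, "spin": 0},
    {"claw": 0, "tx": -80, "ty": -139, "tz": 5, "spin": 0},
    {"claw": 0, "tx": -100, "ty": -174, "tz": 15, "spin": 0},
    {"claw": 0, "tx": -120, "ty": -208, "tz": 25, "spin": 0},
    {"claw": 0, "tx": -140, "ty": -243, "tz": 35, "spin": 0},
    {"claw": 0, "tx": -160, "ty": -278, "tz": 45, "spin": 0},
  ],
)

```text
time: 1.83
eef_pos: [0.4955, 0.0457, 0.1623]
tool_rot: [[-0.941, 0.338, 0.001], [0.338, 0.941, 0.0], [-0.001, 0.001, -1.0]]
ft_force: [1.3, 0.5, -0.3]
width: 0.0002
grip_force: 0.0
```

```bash
cat > go.py <<'E'
from h import *
import sys
st=get_state();d=np.array(list(map(float,sys.argv[1:4])))-st["eef_pos"]
print(st["time"],np.round(st["eef_pos"],4),"shift mm",np.round(1000*np.array(st["tool_rot"]).T@d,1),np.round(st["joint_pos"]),np.round(st["ft_force"],1))
E
python3 go.py .5205 -.0865 .1
```

```text
1.8333 [0.4955 0.0457 0.1623] shift mm [ -68.  -116.    62.3] [ -9.  25.   2. 110.  -1.  45.  64.] [ 1.3  0.5 -0.3]
```

apply_moves(
  plan=[
    {"claw": 0, "tx": -17, "ty": -29, "tz": 12, "spin": 0},
    {"claw": 0, "tx": -34, "ty": -58, "tz": 24, "spin": 0},
    {"claw": 0, "tx": -51, "ty": -87, "tz": 36, "spin": 0},
    {"claw": 0, "tx": -64, "ty": -108, "tz": 50, "spin": 0},
    {"claw": 0, "tx": -68, "ty": -116, "tz": 62, "spin": 0},
    {"claw": 0, "tx": -68, "ty": -116, "tz": 62, "spin": 0},
    {"claw": 0, "tx": -68, "ty": -116, "tz": 62, "spin": 0},
  ],
)

```text
time: 2.42
eef_pos: [0.5196, -0.0847, 0.0999]
tool_rot: [[-0.941, 0.339, -0.001], [0.339, 0.941, 0.001], [0.001, 0.0, -1.0]]
ft_force: [-0.2, 0.6, 0.4]
width: -0.0003
grip_force: 0.0
```

```bash
cat >> go.py <<'E'
s=snapshot("side");cv2.imwrite(f"pics/s{st['time']:.2f}.png",cv2.resize(s["frame"][180:320,320:460,::-1],(560,560)))
E
python3 go.py .5205 -.0865 .059; ls pics
```

```text
2.4167 [ 0.5196 -0.0847  0.0999] shift mm [-1.5 -1.4 40.9] [  6.  32.   2. 109.  -2.  39.  79.] [-0.2  0.6  0.4]
s2.42.png
side1.png
top1.png
```

View pics/s2.42.png

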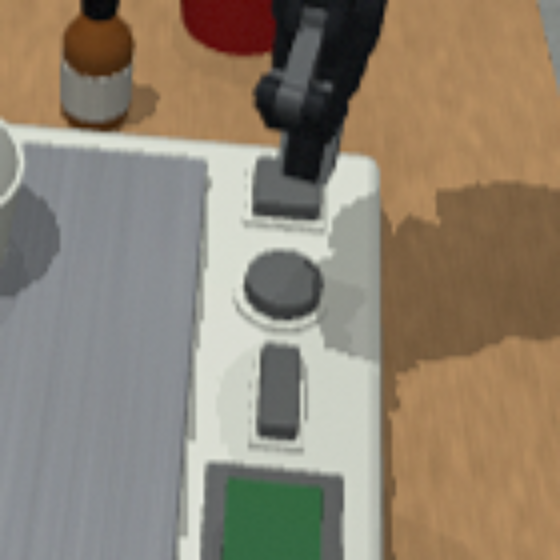

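apply_moves(
  plan=[
    {"claw": 0, "tx": -1, "ty": -1, "tz": 15, "spin": 0},
    {"claw": 0, "tx": -1, "ty": -1, "tz": 28, "spin": 0},
    {"claw": 0, "tx": -1, "ty": -1, "tz": 36, "spin": 0},
    {"claw": 0, "tx": -1, "ty": -1, "tz": 40, "spin": 0},
    {"claw": 0, "tx": -1, "ty": -1, "tz": 43, "spin": 0},
    {"claw": 0, "tx": -1, "ty": -1, "tz": 45, "spin": 0},
    {"claw": 0, "tx": -1, "ty": -1, "tz": 45, "spin": 0},
  ],
)

```text
time: 3.05
eef_pos: [0.5208, -0.0856, 0.0554]
tool_rot: [[-0.941, 0.337, 0.0], [0.337, 0.941, 0.0], [-0.0, 0.0, -1.0]]
ft_force: [-0.0, -1.1, 1.1]
width: -0.0003
grip_force: 0.0
```

The fingertip (310,170 in the crop) appears over the square key. That could be perspective, because it was 40 mm above the keys. The measured force is low, so I'll look again before pressing further.

```bash
python3 go.py .5205 -.0865 .053; ls pics
```

```text
3.05 [ 0.5208 -0.0856  0.0554] shift mm [-0.  -0.9  2.4] [  6.  36.   2. 111.  -2.  33.  79.] [-0.  -1.1  1.1]
s2.42.png
s3.05.png
side1.png
top1.png
```

View pics/s3.05.png

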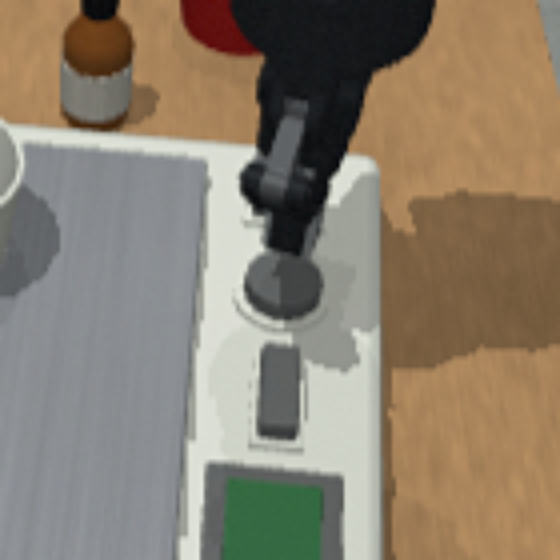

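The tip is at crop (290,255), at or above the far edge of the round key, which isn't pressed. I'll measure the fingertip from depth.

Run:
```python
from h import *
st=get_state();print(st["eef_pos"])
for n in("side","top"):
    s=snapshot(n)
    p=s["R"]@st["eef_pos"]+s["t"];q=s["camera_matrix"]@p;print(n,"tcp px",q[:2]/q[2], "crop",(q[:2]/q[2]-[320,180])*4)
    m=s["range_z"]>0;w=world(s,m);e=st["eef_pos"]
    k=(abs(w[:,0]-e[0])<.05)&(abs(w[:,1]-e[1])<.05)&(w[:,2]>.063)&(w[:,2]<.13);w=w[k]
    for a in np.arange(.06,.13,.006):
        j=w[(w[:,2]>=a)&(w[:,2]<a+.006)]
        if len(j):print(round(a,3),len(j),j.min(0).round(4),j.max(0).round(4))
s=snapshot("wrist");cv2.imwrite("pics/w.png",s["frame"][:,:,::-1])
```

```text
[ 0.52087312 -0.08584192  0.05558934]
side tcp px [390.08307362 250.07303152] crop [280.33229447 280.29212606]
0.078 10 [ 0.5129 -0.0844  0.08  ] [ 0.5326 -0.0772  0.0838]
0.084 22 [ 0.5097 -0.0851  0.085 ] [ 0.533  -0.0723  0.0899]
0.09 34 [ 0.5085 -0.0876  0.0901] [ 0.5323 -0.0714  0.096 ]
0.096 36 [ 0.5091 -0.0866  0.0965] [ 0.5328 -0.0712  0.1019]
0.102 26 [ 0.5081 -0.0891  0.1026] [ 0.5315 -0.0713  0.1078]
0.108 10 [ 0.5107 -0.0818  0.108 ] [ 0.531  -0.0714  0.1105]
0.12 4 [ 0.5098 -0.0777  0.1239] [ 0.5135 -0.0705  0.1256]
0.126 14 [ 0.5101 -0.0805  0.1266] [ 0.542  -0.0515  0.13  ]
top tcp px [313.51491352 340.70201433] crop [-25.94034592 642.80805733]
```

View pics/w.png

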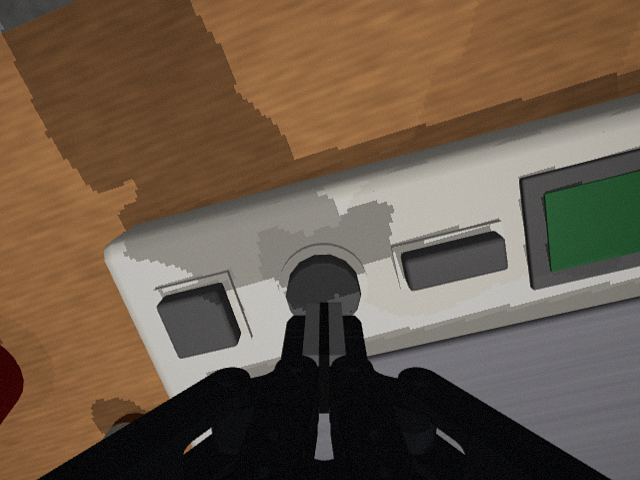

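The wrist view shows the fingers aimed at the round key (322,285). Depth puts the real tip at about z=0.078, roughly 22 mm higher than reported, with the xy correct. I'll go down in steps and watch the force.

apply_moves(
  plan=[
    {"claw": 0, "tx": 0, "ty": -1, "tz": 6, "spin": 0},
    {"claw": 0, "tx": 0, "ty": -1, "tz": 12, "spin": 0},
    {"claw": 0, "tx": 0, "ty": -1, "tz": 16, "spin": 0},
    {"claw": 0, "tx": 0, "ty": -1, "tz": 16, "spin": 0},
    {"claw": 0, "tx": 0, "ty": -1, "tz": 16, "spin": 0},
  ],
)

```text
time: 3.67
eef_pos: [0.5198, -0.0869, 0.0386]
tool_rot: [[-0.941, 0.338, -0.001], [0.338, 0.941, 0.0], [0.001, -0.0, -1.0]]
ft_force: [-0.0, -0.3, -0.6]
width: -0.0001
grip_force: 0.0
```

```bash
cat > tip.py <<'E'
from h import *
st=get_state();e=st["eef_pos"];print(st["time"],e,st["ft_force"],st["width"])
s=snapshot("side");w=world(s,s["range_z"]>0)
k=(abs(w[:,0]-e[0])<.02)&(abs(w[:,1]-e[1])<.03)&(w[:,2]>.052)&(w[:,2]<.1);w=w[k]
for a in np.arange(.052,.1,.004):
    j=w[(w[:,2]>=a)&(w[:,2]<a+.004)]
    if len(j):print(round(a,3),len(j),j.min(0).round(4),j.max(0).round(4))
cv2.imwrite(f"pics/s{st['time']:.2f}.png",cv2.resize(s["frame"][180:320,320:460,::-1],(560,560)))
E
python3 tip.py
```

```text
3.6667 [ 0.51980478 -0.08691396  0.03864011] [-0.02777628 -0.2586335  -0.58296072] -8.48673887343882e-05
0.052 25 [ 0.506  -0.0851  0.0521] [ 0.5367 -0.0693  0.056 ]
0.056 125 [ 0.5038 -0.0967  0.056 ] [ 0.5369 -0.0704  0.06  ]
0.06 22 [ 0.5063 -0.0955  0.06  ] [ 0.5338 -0.0707  0.0638]
0.064 6 [ 0.5108 -0.0862  0.0647] [ 0.5307 -0.0781  0.0678]
0.068 14 [ 0.5071 -0.0906  0.0682] [ 0.5311 -0.074   0.0718]
0.072 22 [ 0.5099 -0.0864  0.0726] [ 0.5315 -0.0728  0.076 ]
0.076 22 [ 0.508  -0.0879  0.0763] [ 0.5323 -0.0725  0.0798]
0.08 21 [ 0.5087 -0.086   0.08  ] [ 0.531  -0.0723  0.084 ]
0.084 18 [ 0.5094 -0.084   0.0841] [ 0.5312 -0.073   0.0879]
0.088 17 [ 0.5077 -0.0886  0.0885] [ 0.5304 -0.0721  0.0917]
0.092 2 [ 0.5109 -0.0795  0.0923] [ 0.5225 -0.0732  0.096 ]
```

apply_moves(
  plan=[
    {"claw": 0, "tx": 0, "ty": 0, "tz": 2, "spin": 0},
    {"claw": 0, "tx": 0, "ty": 0, "tz": 4, "spin": 0},
    {"claw": 0, "tx": 0, "ty": 0, "tz": 5, "spin": 0},
    {"claw": 0, "tx": 0, "ty": 0, "tz": 5, "spin": 0},
    {"claw": 0, "tx": 0, "ty": 0, "tz": 5, "spin": 0},
  ],
)

```text
time: 4.13
eef_pos: [0.5205, -0.087, 0.0344]
tool_rot: [[-0.941, 0.338, 0.0], [0.338, 0.941, -0.0], [-0.0, 0.0, -1.0]]
ft_force: [0.5, -0.1, 1.7]
width: -0.0
grip_force: 0.8
```

Possibly first contact (1.7 N). I'll continue.

apply_moves(
  plan=[
    {"claw": 0, "tx": 0, "ty": 0, "tz": 1, "spin": 0},
    {"claw": 0, "tx": 0, "ty": 0, "tz": 2, "spin": 0},
    {"claw": 0, "tx": 0, "ty": 0, "tz": 3, "spin": 0},
    {"claw": 0, "tx": 0, "ty": 0, "tz": 3, "spin": 0},
    {"claw": 0, "tx": 0, "ty": 0, "tz": 3, "spin": 0},
  ],
)

```text
time: 4.55
eef_pos: [0.5205, -0.087, 0.0314]
tool_rot: [[-0.941, 0.338, 0.0], [0.338, 0.941, -0.0], [-0.0, 0.0, -1.0]]
ft_force: [-0.0, 1.7, 3.8]
width: -0.0001
grip_force: 1.7
```

apply_moves(
  plan=[
    {"claw": 0, "tx": 0, "ty": 0, "tz": 1, "spin": 0},
    {"claw": 0, "tx": 0, "ty": 0, "tz": 2, "spin": 0},
    {"claw": 0, "tx": 0, "ty": 0, "tz": 3, "spin": 0},
    {"claw": 0, "tx": 0, "ty": 0, "tz": 3, "spin": 0},
    {"claw": 0, "tx": 0, "ty": 0, "tz": 3, "spin": 0},
  ],
)

```text
time: 4.97
eef_pos: [0.5205, -0.087, 0.029]
tool_rot: [[-0.941, 0.338, 0.001], [0.338, 0.941, -0.0], [-0.001, 0.0, -1.0]]
ft_force: [-1.0, 1.3, 8.1]
width: -0.0002
grip_force: 4.5
```

Fully down: 8 N, over the 5 N needed. Hold briefly, lift clear, and move over to the bar.

apply_moves(
  plan=[
    {"claw": 0, "tx": 0, "ty": 0, "tz": 1, "spin": 0},
    {"claw": 0, "tx": 0, "ty": 0, "tz": 1, "spin": 0},
    {"claw": 0, "tx": 0, "ty": 0, "tz": -10, "spin": 0},
    {"claw": 0, "tx": 0, "ty": 0, "tz": -30, "spin": 0},
    {"claw": 0, "tx": 5, "ty": 19, "tz": -35, "spin": 0},
    {"claw": 0, "tx": 10, "ty": 40, "tz": -35, "spin": 0},
    {"claw": 0, "tx": 15, "ty": 58, "tz": -30, "spin": 0},
    {"claw": 0, "tx": 15, "ty": 58, "tz": -25, "spin": 0},
  ],
)

```text
time: 5.63
eef_pos: [0.5258, -0.0217, 0.053]
tool_rot: [[-0.944, 0.331, 0.0], [0.331, 0.944, 0.004], [0.001, 0.004, -1.0]]
ft_force: [0.2, 0.5, 0.2]
width: 0.0001
grip_force: 0.0
```

```bash
sed -i '/^s=snap/,$d' go.py; python3 go.py .526 -.027 .036
python3 - <<'E'
from h import *
s=snapshot("wrist");cv2.imwrite("pics/w2.png",s["frame"][:,:,::-1])
s=snapshot("top")
for q in("round_key_top","square_key_top","pot"):
    for d in silhouettes(s,q)[:1]:
        w=world(s,d["pixels"]);print(q,d["p"],np.median(w,0).round(4))
E
```

```text
5.6333 [ 0.5258 -0.0217  0.053 ] shift mm [-1.9 -5.1 17. ] [ -1.  37.   2. 111.  -3.  32.  73.] [0.2 0.5 0.2]
round_key_top 0.55 [ 0.5234 -0.088   0.0596]
square_key_top 0.57 [ 0.5164 -0.1449  0.0592]
pot 0.87 [ 0.8549 -0.1069  0.0187]
```

View pics/w2.png

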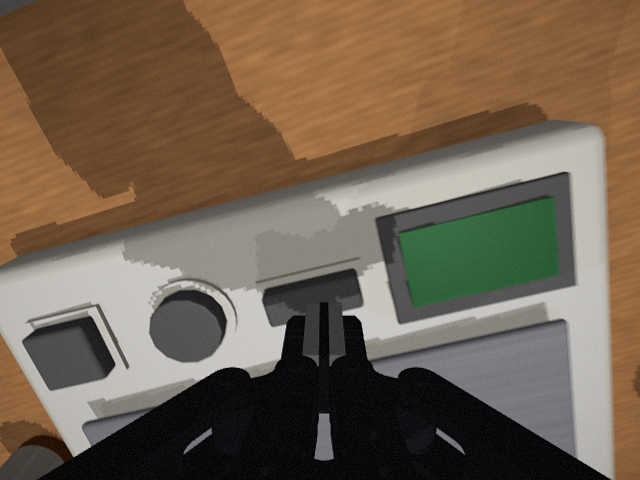

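The fingers are just above the bar (313,297) and the round key is back up. The arm was still settling, so I'll let it settle while going down a little.

apply_moves(
  plan=[
    {"claw": 0, "tx": 0, "ty": 0, "tz": 3, "spin": 0},
    {"claw": 0, "tx": 0, "ty": 0, "tz": 6, "spin": 0},
    {"claw": 0, "tx": 0, "ty": 0, "tz": 6, "spin": 0},
    {"claw": 0, "tx": 0, "ty": 0, "tz": 6, "spin": 0},
  ],
)

```text
time: 6.22
eef_pos: [0.5254, -0.0277, 0.047]
tool_rot: [[-0.941, 0.339, -0.001], [0.339, 0.941, -0.0], [0.001, -0.0, -1.0]]
ft_force: [0.4, -0.0, -0.4]
width: -0.0002
grip_force: 0.0
```

```bash
python3 go.py .526 -.027 .036
```

```text
6.2167 [ 0.5254 -0.0277  0.047 ] shift mm [-0.3  0.9 11. ] [ -1.  37.   2. 112.  -3.  31.  74.] [ 0.4 -0.  -0.4]
```

Now press to z = 0.029, which is 18 mm further.

apply_moves(
  plan=[
    {"claw": 0, "tx": 0, "ty": 1, "tz": 6, "spin": 0},
    {"claw": 0, "tx": 0, "ty": 1, "tz": 10, "spin": 0},
    {"claw": 0, "tx": 0, "ty": 1, "tz": 13, "spin": 0},
    {"claw": 0, "tx": 0, "ty": 1, "tz": 15, "spin": 0},
    {"claw": 0, "tx": 0, "ty": 1, "tz": 17, "spin": 0},
    {"claw": 0, "tx": 0, "ty": 1, "tz": 18, "spin": 0},
    {"claw": 0, "tx": 0, "ty": 1, "tz": 18, "spin": 0},
    {"claw": 0, "tx": 0, "ty": 1, "tz": 18, "spin": 0},
  ],
)

```text
time: 6.88
eef_pos: [0.5259, -0.0262, 0.0294]
tool_rot: [[-0.941, 0.338, -0.0], [0.338, 0.941, 0.0], [0.0, 0.0, -1.0]]
ft_force: [-0.5, 0.3, 4.4]
width: 0.0005
grip_force: 2.3
```

apply_moves(
  plan=[
    {"claw": 0, "tx": 0, "ty": 0, "tz": 1, "spin": 0},
    {"claw": 0, "tx": 0, "ty": 0, "tz": 1.5, "spin": 0},
    {"claw": 0, "tx": 0, "ty": 0, "tz": 1.5, "spin": 0},
    {"claw": 0, "tx": 0, "ty": 0, "tz": 1.5, "spin": 0},
  ],
)

```text
time: 7.22
eef_pos: [0.5259, -0.0262, 0.0289]
tool_rot: [[-0.941, 0.338, 0.0], [0.338, 0.941, 0.0], [-0.0, 0.0, -1.0]]
ft_force: [-3.3, 1.4, 12.4]
width: -0.0001
grip_force: 5.9
```

The bar has bottomed out (12 N). Lift away.

apply_moves(
  plan=[
    {"claw": 0, "tx": 0, "ty": 0, "tz": 0, "spin": 0},
    {"claw": 0, "tx": 0, "ty": 0, "tz": -10, "spin": 0},
    {"claw": 0, "tx": 0, "ty": 0, "tz": -35, "spin": 0},
    {"claw": 0, "tx": 0, "ty": 0, "tz": -65, "spin": 0},
    {"claw": 0, "tx": 0, "ty": 0, "tz": -90, "spin": 0},
    {"claw": 0, "tx": 0, "ty": 0, "tz": -100, "spin": 0},
    {"claw": 0, "tx": 0, "ty": 0, "tz": -100, "spin": 0},
    {"claw": 0, "tx": 0, "ty": 0, "tz": -100, "spin": 0},
  ],
)

```text
time: 7.88
eef_pos: [0.5258, -0.0265, 0.1274]
tool_rot: [[-0.941, 0.338, -0.0], [0.338, 0.941, -0.0], [0.0, -0.0, -1.0]]
ft_force: [0.4, 0.4, 0.0]
width: -0.0001
grip_force: 0.0
```

Run:
```python
from h import *
s=snapshot("side")
for q in("round_key_top","bar_key_top","square_key_top","pot"):
    for d in silhouettes(s,q)[:3]:
        w=world(s,d["pixels"]);print(q,round(d["p"],2),np.median(w,0).round(4),np.percentile(w[:,2],95).round(4))
st=get_state();print(st["time"],st["eef_pos"],st["ft_force"])
```

```text
round_key_top 0.64 [ 0.5208 -0.0827  0.0585] 0.0609
round_key_top 0.31 [ 0.5259 -0.0212  0.0585] 0.0604
bar_key_top 0.8 [ 0.5261 -0.0224  0.0586] 0.0605
pot 0.97 [0.849  0.069  0.0288] 0.0548
pot 0.92 [ 0.8448 -0.1197  0.0321] 0.0544
pot 0.73 [ 0.6751 -0.1128  0.0916] 0.114
8.1333 [ 0.525073   -0.02633965  0.12625241] [ 0.21637856 -0.35222435 -0.46165368]
```

Both pressed keys are back up, the pot hasn't moved, and the arm is clear.

```bash
python3 -c "
from cell import *
print(finish_job())"
```

```text
the job is handed in; nothing more can be done
None
```

I pressed the round key and then the bar key fully down; both came back up, the square key wasn't pressed, the pot hadn't moved in the last camera check, and the job is handed in (no verdict was returned).

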